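# Clamp a thin porcelain spice shaker in the refill stand and open its cap

## Robot

A 7-joint arm with a two-finger parallel gripper is mounted at the origin on the work surface. World frame = base frame: x ahead of the robot, y to its left, z up, the work surface at z = 0. Lengths are in m, angles in rad, forces in N, time in s.
With the tool pointing down it reaches from about 0.425 to 0.825 m from the base axis. Payload 3.6 kg.
Tool frame: the origin (TCP) lies on the centre line of the jaws, within the pads' length; the fingertips stand arm.tip_reach ahead of it and the grasp point (between the pads) lies 11 mm behind it (arm.tip_reach is the distance from the TCP to the fingertips, in m); z points along the fingers, y is the direction in which the jaws open and shut (so a half turn about z gives the same grasp; the last joint's range is limited). The gripper opens to 85 mm and grips with 20 to 120 N. Pads are 22 mm wide; open, the fingers measure 114 mm over their backs; the gripper's body (76 mm by 85 mm) begins 54 mm behind the grasp point. The pads swing forward as they close: fully open they stand 13 mm farther back than shut.
Start: joints at [-1.258, 0.615, -0.013, 1.423, 0.008, 1.103, -0.04], TCP at [0.216, 0.613, 0.239] pointing down, gripper open.
Joint ranges: [-3.12, 3.12], [-0.3, 2.06], [-1.34, 1.32], [0.26, 2.42], [-1.36, 4.5], [0.01, 1.98], [-2.84, 2.84]. Speed limits (rad/s): [2.79, 2.79, 3.14, 3.14, 3.14, 3.14, 3.14].

## Interface

Orientations are given as a 3x3 rotation matrix whose columns are the frame's x, y, z axes.
In Python, from cell import monitor, optics, arm gives the robot as it stands.
- The arm moves only by the tool carry_out, never from a script. Its argument "deltas" is text: rows parted by semicolons, each of 7 numbers parted by spaces: the finger opening in cm, from 0 to 8.54, then the shift along the tool's x, y, z in cm, then the turn, a rotation vector about the tool's x, y, z in degrees. A call has exactly 10 rows; each row is the pose to reach, as a shift and turn from the pose commanded when the call began, along the tool's axes at that moment; what a row does not reach only later rows make up. A row lasts 1/8 s, in which the tool goes at most 62.5 mm and 10.7 degrees, less where a joint would pass 70% of its speed; a pose out of reach is approached as far as the arm can. A call with a gripper value outside its range is refused whole. The fingers move at their own pace and stop on an object; "newtons" is the grip in N (left out, the last holds). Time passes only in rows, so rows that repeat a pose let the fingers close, or fill a call up. It gives the time, the measured TCP pose, the force and the opening at its end, in the units of the state.
- monitor.observe(): the state, without advancing time (a new reading comes with each control period).
- optics.camera(name): name is "scene" or "top" or "wrist"; returns the picture (480x640x3 uint8, red, green, blue); there is no depth.
- optics.camera_params(name): a dict with "fov_y" (degrees; the focal length in pixels is half the picture's height over the tangent of half this angle, whatever the lens; pixels are square), "cx", "cy" (the principal point, pixels), "k1" (the pictures are not rectified: a ray, as slopes to the right and down, at radius r is drawn at 1 + k1 r^2 times it, then the intrinsics apply), "pose" (4x4, takes a point from camera to world coordinates); the wrist camera has in their place "tool_from_camera" (4x4, takes a point from camera to tool coordinates, whose origin is the TCP and whose axes are the flange's). Camera axes: x right, y down, z forward; pixel columns grow to the right and rows downward; lengths in m; the calibration is good to about 2 mm. A picture is of the moment at which its call begins: read the wrist's pose just before it. camera_params takes no time and is no camera call.
- arm.hand_in(): hands the job in, once; it reports no verdict.
The state is a dict: "time": time; "joint_pos": joint angles; "qd": joint speeds; "joint_torque": joint torques, N m; "ee_pos": TCP position; "orientation": TCP orientation; "ft_force": force on the tool from outside, world axes, zero at the start; "wrist_torque": the same for the moment, N m; "width": finger opening in m.
Only numpy, scipy, OpenCV 4.12 (cv2) and the standard library are available. Lean on these libraries where they do the work, as an engineer would, in place of code of your own. Each camera call takes 0.05 s, during which the arm holds its last target. There are 200 camera calls.

## Task

Get the red-capped porcelain shaker ready for refilling: lift it into the pocket of the blue-walled refill stand and let go, then slide the yellow-handled clamp gently up until its pad holds the shaker against the back wall, and then turn the red cap until its opening lies over the black fill hole. The porcelain is thin: never grip shaker or cap with more than about 40 N, set it down and clamp it softly (no more than about 25 N), and leave everything else on the counter as it stands.

Things in the scene. Friction and masses are not known exactly. Their poses are not given: they have to be found in the camera images.
- shaker: White porcelain shaker with a red turning cap, about 0.25 kg: square body 50 x 50 mm, 98 mm tall, a round cap 48 mm across from 100 to 108 mm, and on it an upright bar grip up to 122 mm. Origin at the centre of its underside, z up, x and y square to its flat sides; x points to the side with the fill hole. Starts upright on the counter. Any of its sides may face any way in the stand.
- shaker_side (a point): Point on the shaker's axis 88 mm above its foot: a good height to hold it, across two opposite flat sides, leaving room for the cap and bar between the fingers. Each finger may press on shaker or cap with at most about 40 N.
- cap (a joint): Angle of the red cap on the shaker, rad, about the shaker's z, counter-clockwise from above positive. 0: its opening lies exactly over the fill hole (good within 0.14). Starts between 0.6 and 1.45; stops at -1.6 and 1.6. It turns stiffly (0.05 N m) and stays where it is left. Bar grip and opening turn with it.
- cap_grip (a point): Middle of the cap's bar grip, on the cap's axis, 115 mm above the shaker's foot; its frame turns with the cap: x points to the opening, y runs along the bar. The bar is 12 mm thick (along x), 46 mm long (along y), and stands 14 mm high above the cap's flat top; pinch it from above across its 12 mm.
- cap_opening (a point): Middle of the cap's opening, a wedge-shaped gap beside the bar, 15.5 mm from the cap's axis.
- fill_hole (a point): Black fill hole, 13 mm across, in the white top of the shaker below the cap, 15.5 mm from its axis in the shaker's x direction. Three pin-prick sieve holes lie on the other side.
- stand: Refill stand fixed to the counter: aluminium base 110 mm (x) by 270 mm (y, from -55 to +215 mm), 8 mm thick, with the blue-walled pocket at one end and the clamp sliding along y at the other. Origin on the counter below the middle of the pocket, z up. With the shaker held home, its centre is at x = 0, y = 0 and its foot at z = 8 mm.
- pocket (a point): Middle of the pocket's floor, 8 mm above the counter, axes as the stand's. Blue side walls have inner faces at x = +-28 mm, from y = -25 to +21 mm, 16 mm high above this floor. The pocket is open to +y: the shaker (3 mm free at each side) may be set down 5 to 20 mm short of the back wall, and the clamp then pushes it home along -y, sliding on the base (about 2 N).
- back_wall (a point): Top of the blue back wall's face towards the pocket: at y = -25 mm of the stand, 48 mm above the counter; the wall is 64 mm wide and 8 mm thick.
- clamp (a joint): How far the clamp stands back, m: 0 when its pad just touches a shaker fully home against the back wall; grows as the clamp slides along the stand's +y, up to 0.062; below 0 the sprung pad is squeezed. Starts between 0.042 and 0.06. Slides with about 2 N of friction and stays where it is left. Press on the shaker with no more than 25 N.
- clamp_handle (a point): Middle of the top of the clamp's upright yellow handle plate, 64 mm above the counter. The plate is 40 mm wide along the stand's x, 14 mm thick along its y, and stands 44 mm above the clamp's flat grey slide. Its mid-plane is 85 mm behind (+y of) the pad's face. Pinch it across its 14 mm, or push its +y face towards -y.
- clamp_face (a point): Middle of the face of the clamp's black rubber pad, which faces the stand's -y; the pad is 40 mm wide and reaches from 10 to 44 mm above the counter.
- clamp_pad: The black rubber pad on the end of the clamp; origin at the foot of its face, 9 mm above the counter. It is sprung: pressed on, it gives way up to 6 mm towards the handle, about 2.5 N per mm, then goes hard.
- green_shaker: a look-alike of the red-capped shaker (same size and shape) with a green cap; must stay where it stands
- black_shaker: a look-alike of the red-capped shaker (same size and shape) with a black cap; must stay where it stands
- pepper_mill: dark wooden pepper mill, 56 mm across, 190 mm tall; leave alone
- steel_bowl: steel bowl 120 mm across, 50 mm high; leave alone
- sauce_bottle: red sauce bottle with yellow cap, 60 mm across, 170 mm tall; leave alone
- spoon: spoon 190 mm long lying on the counter; leave alone
- mug: blue mug 76 mm across, 85 mm high; leave alone

How it is judged:
On the way, in this order (a step that is already met when the one before it is completed fails the run):
1. the red-capped shaker stands upright in the pocket, on the base, released (z of shaker in the frame of stand between 0.005 and 0.0105 m and x of shaker in the frame of stand between -0.005 and 0.005 m and y of shaker in the frame of stand between -0.004 and 0.035 m and angle between shaker's own z axis and vertical below 0.06 rad and contact force between the fingers and shaker below 0.5 N), for 0.2 s.
2. the clamp's pad holds the shaker against the back wall (z of shaker in the frame of stand between 0.005 and 0.0105 m and x of shaker in the frame of stand between -0.005 and 0.005 m and y of shaker in the frame of stand between -0.004 and 0.004 m and angle between shaker's own z axis and vertical below 0.06 rad and y of clamp_face in the frame of stand below 0.03 m), for 0.2 s.
3. the cap's opening lies over the fill hole (all of step 2 and value of joint cap between -0.14 and 0.14 rad), for 0.2 s.
At the end, for the whole second after the job is handed in: The red-capped shaker stands upright (within 0.06 rad) on the stand's base in the pocket, within 4 mm of fully home against the back wall, the clamp's pad within 5 mm of its home position, the cap within 0.14 rad of having its opening over the fill hole, and the shaker is released and at rest (all of step 3 and contact force between the fingers and shaker below 0.5 N and linear speed of shaker below 0.02 m/s); the robot touches nothing.
It fails at once if shaker dropped: let go more than about 8 mm above what it stands on (height (world z) of shaker above 0.016 m and contact force between the fingers and shaker below 0.5 N).
It fails at once if shaker or cap gripped or pressed too hard by the fingers (more than about 40 N a finger) (contact force between the fingers and shaker above 100 N).
It fails at once if clamp pressed on the shaker with more than 25 N (contact force between clamp_pad and shaker above 25 N).
It fails at once if shaker set down or pushed hard in the stand (all its contacts there together) (contact force between stand and shaker above 60 N).
It fails at once if one of the things to leave alone disturbed (moved more than 20 mm) (distance of any of green_shaker, black_shaker, pepper_mill, steel_bowl, sauce_bottle, spoon, mug from where it was at the start of the episode above 0.02 m).
It also fails if it takes over 64 s, if anything falls off the work surface, if the arm or the gripper's body presses on something with over 40 N, if the wrist force passes 120 N, or if a joint passes its speed limit or range.

## Working session

There is one attempt and no reset: what is moved stays moved. The work goes in short steps, Python scripts to look and compute and a tool call to move; the robot and the scene stay as the last step left them, time stands still between calls to the robot, and variables do not carry over. Pictures are saved under pics/ and viewed, about 8 in all and at most 12, crops included, and the job is handed in when it is done.

Besides the shell and the picture viewer there is one more tool, called after "Call:" in YAML: its name, and indented under it one key for each argument. carry_out: Moves the arm, as the interface text tells. Its arguments: {"type":"object","properties":{"deltas":{"type":"string"},"newtons":{"type":"number"}},"required":["deltas"]}

```bash
mkdir -p pics; ls; cat > h.py <<'E'
import numpy as np, cv2
from cell import monitor, optics, arm
def snap(name,fn):
    s=monitor.observe(); im=optics.camera(name); cv2.imwrite('pics/'+fn,im[:,:,::-1]); return s,im
def cam(name,s=None):
    p=optics.camera_params(name); f=240/np.tan(np.radians(p['fov_y'])/2)
    if name=='wrist':
        T=np.eye(4);T[:3,:3]=np.array(s['orientation']).reshape(3,3);T[:3,3]=s['ee_pos'];P=T@np.array(p['tool_from_camera'])
    else: P=np.array(p['pose'])
    return p,f,P
def pix2w(name,uv,z,s=None):
    p,f,P=cam(name,s); out=[]
    for u,v in np.atleast_2d(uv):
        d=np.array([(u-p['cx'])/f,(v-p['cy'])/f]); x=d.copy()
        for _ in range(30): x=d/(1+p['k1']*(x@x))
        r=P[:3,:3]@np.r_[x,1]; out.append(P[:3,3]+r*(z-P[2,3])/r[2])
    return np.array(out)
def w2pix(name,X,s=None):
    p,f,P=cam(name,s); c=(np.atleast_2d(X)-P[:3,3])@P[:3,:3]; x=c[:,:2]/c[:,2:]
    x=x*(1+p['k1']*(x**2).sum(1,keepdims=True)); return x*f+[p['cx'],p['cy']]
E
python3 - <<'E'
from h import *
s,im=snap('top','top1.png'); snap('scene','scene1.png')
print(s['ee_pos'],np.round(s['orientation'],3),s['width'],arm.tip_reach)
for n in('top','scene'): print(optics.camera_params(n))
print(optics.camera_params('wrist'))
E
```

```text
pics
[0.21575556 0.6123473  0.23812478] [[-0.943  0.332 -0.001]
 [ 0.332  0.943 -0.002]
 [-0.    -0.003 -1.   ]] 0.08573470529208861 0.008
{'fov_y': 48.72463790374708, 'cx': 324.74067602218423, 'cy': 229.10307895696042, 'k1': -0.04078765184047263, 'pose': array([[-2.40131418e-02, -9.92075595e-01,  1.23326323e-01,
         4.42783206e-01],
       [-9.99709268e-01,  2.35607696e-02, -5.12539316e-03,
         1.08773830e-03],
       [ 2.17911440e-03, -1.23413545e-01, -9.92352935e-01,
         1.41128679e+00],
       [ 0.00000000e+00,  0.00000000e+00,  0.00000000e+00,
         1.00000000e+00]])}
{'fov_y': 42.24787465669408, 'cx': 323.2698630529714, 'cy': 240.28435886654947, 'k1': -0.19485773774207618, 'pose': array([[ 0.66439114,  0.4970018 , -0.55818781,  1.35658633],
       [ 0.74737455, -0.44576532,  0.49267085, -0.6945326 ],
       [-0.00396247, -0.74450151, -0.66760902,  1.01086008],
       [ 0.        ,  0.        ,  0.        ,  1.        ]])}
{'fov_y': 62.5989154273646, 'cx': 317.34008930556297, 'cy': 240.49218837195508, 'k1': -0.06649933376355542, 'tool_from_camera': array([[-2.30116048e-04, -9.58294598e-01, -2.85782105e-01,
         7.34983444e-02],
       [ 9.99999904e-01, -1.14062413e-04, -4.22736868e-04,
        -3.11675551e-04],
       [ 3.72509461e-04, -2.85782175e-01,  9.58294532e-01,
        -1.34720135e-01],
       [ 0.00000000e+00,  0.00000000e+00,  0.00000000e+00,
         1.00000000e+00]])}
```

View pics/top1.png

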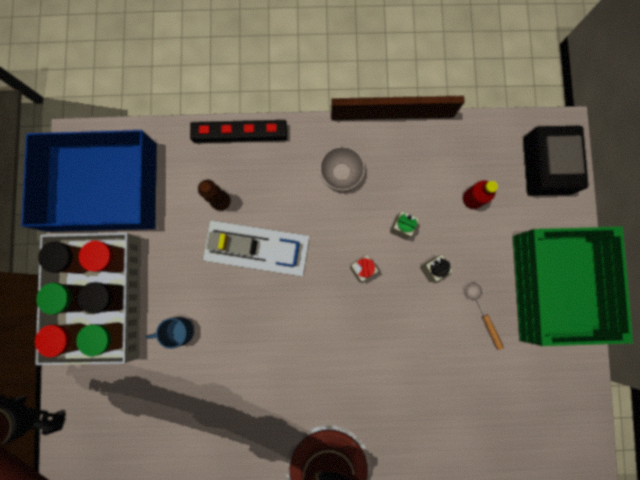

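View pics/scene1.png

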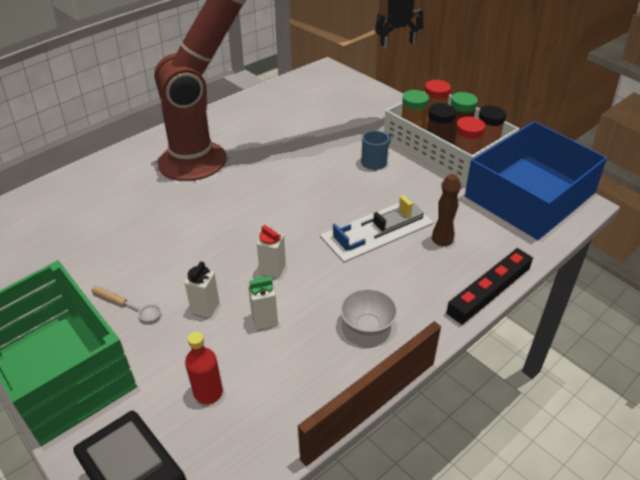

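Top view: red shaker cap at (366,268), stand corners ≈(210,222),(309,235),(303,275),(204,262), with the pocket at the right and the yellow handle at (222,241).

```bash
python3 - <<'E'
from h import *
print(pix2w('top',[(366,267)],.105)); c=pix2w('top',[(210,222),(309,235),(303,275),(204,262)],.008);print(c)
print(pix2w('top',[(222,241)],.064), pix2w('top',[(404,224),(438,267)],.105))
v=c[0]-c[1]+c[3]-c[2]; print(np.degrees(np.arctan2(v[1],v[0])))
s=monitor.observe(); 
# tool poses
print(s['joint_pos'])
E
```

```text
[[ 0.50866729 -0.10500621  0.105     ]]
[[0.64362212 0.30039082 0.008     ]
 [0.60234683 0.036147   0.008     ]
 [0.49645675 0.05416074 0.008     ]
 [0.53688129 0.31610901 0.008     ]]
[[0.58580726 0.25753895 0.064     ]] [[ 0.61323856 -0.20324753  0.105     ]
 [ 0.50426413 -0.28284328  0.105     ]]
81.17437532980001
[-1.25848723  0.61579755 -0.01265552  1.42476858  0.00808838  1.10340464
 -0.04041869]
```

Call:
carry_out:
  deltas: "8.5 -4.4 -4.1 -0.8 0 0 0;8.5 -8.8 -8.2 -1.6 0 0 0;8.5 -13.2 -12.2 -2.4 0 0 0;8.5 -17.6 -16.3 -3.2 0 0 0;8.5 -22.2 -20.3 -4 0 0 0;8.5 -26.6 -24.4 -4.8 0 0 0;8.5 -31 -28.5 -5.6 0 0 0;8.5 -35.5 -32.5 -6.4 0 0 0;8.5 -40 -36.6 -7.2 0 0 0;8.5 -44.4 -40.7 -8 0 0 0"

```text
time: 1.35
ee_pos: [0.5, 0.0798, 0.3194]
orientation: [[-0.943, 0.332, -0.0], [0.332, 0.943, 0.0], [0.0, -0.0, -1.0]]
ft_force: [1.1, 0.4, -0.1]
width: 0.0851
```

```bash
python3 - <<'E'
from h import *
import json
optics.camera('wrist');optics.camera('wrist');optics.camera('wrist')
s,im=snap('wrist','w1.png'); print(s['time'],s['ee_pos'],np.round(s['orientation'],3))
cv2.imwrite('pics/w1b.png',cv2.resize(im[:,:,::-1],(800,600),interpolation=cv2.INTER_CUBIC))
np.save('s1.npy',s,allow_pickle=True)
E
```

```text
1.5 [0.5006162  0.07726207 0.31927413] [[-0.94   0.341  0.   ]
 [ 0.341  0.94  -0.002]
 [-0.001 -0.002 -1.   ]]
```

View pics/w1b.png

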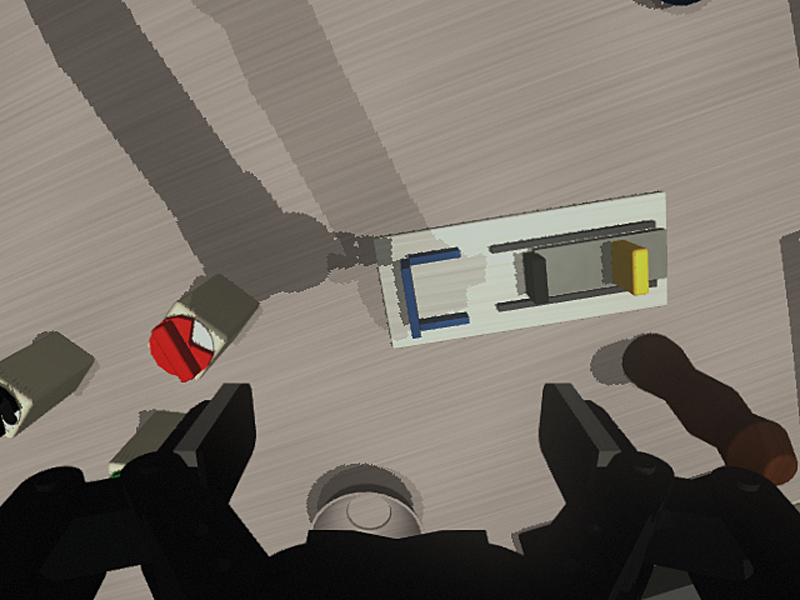

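```bash
python3 - <<'E'
from h import *
s=np.load('s1.npy',allow_pickle=True).item()
q=lambda l:np.array(l)*.8
c=pix2w('wrist',q([(378,237),(665,192),(667,305),(393,347)]),.008,s); print(c)
from itertools import product
# fit stand pose (x,y,yaw)
L=np.array([(-.055,-.055),(-.055,.215),(.055,.215),(.055,-.055)])
a=L-L.mean(0); b=c[:,:2]-c[:,:2].mean(0)
th=np.arctan2((a[:,0]*b[:,1]-a[:,1]*b[:,0]).sum(),(a*b).sum()); R=np.array([[np.cos(th),-np.sin(th)],[np.sin(th),np.cos(th)]])
o=c[:,:2].mean(0)-R@L.mean(0); print('stand',o,np.degrees(th), (c[:,:2]-o)@R)
print('handle',(pix2w('wrist',q([(618,241),(641,248),(649,293),(634,293)]),.064,s)[:,:2]-o)@R)
print('back wall top front', (pix2w('wrist',q([(409,260),(419,337)]),.048,s)[:,:2]-o)@R)
print('cap',pix2w('wrist',q([(182,349)]),.108,s),'foot',pix2w('wrist',q([(218,275),(259,302)]),0,s))
print('bar ends',pix2w('wrist',q([(166,324),(196,375)]),.122,s))
E
```

```text
[[0.49400161 0.06053039 0.008     ]
 [0.54272302 0.31907644 0.008     ]
 [0.64945838 0.29969166 0.008     ]
 [0.5995531  0.03653457 0.008     ]]
stand [0.5564084  0.10038199] -10.825609197842581 [[-0.05381122 -0.05086365]
 [-0.05451709  0.21223204]
 [ 0.0539596   0.21323931]
 [ 0.05436871 -0.0546077 ]]
handle [[-0.02948091  0.14340981]
 [-0.02082297  0.16220345]
 [ 0.01861134  0.16828024]
 [ 0.01658506  0.15549354]]
back wall top front [[-0.03678867 -0.0258445 ]
 [ 0.03271791 -0.02758188]]
cap [[ 0.50891213 -0.10136634  0.108     ]] foot [[ 0.47675214 -0.09663296  0.        ]
 [ 0.51483011 -0.07053931  0.        ]]
bar ends [[ 0.48432749 -0.09533027  0.122     ]
 [ 0.52806437 -0.0927621   0.122     ]]
```

Call:
carry_out:
  deltas: "8.5 -1 -2.5 1 0 0 6;8.5 -2 -5 2 0 0 12;8.5 -3 -7.5 3 0 0 18;8.5 -4 -10 4 0 0 24;8.5 -5 -12.5 5 0 0 30;8.5 -6 -15 6 0 0 36;8.5 -6.7 -16.7 7 0 0 36;8.5 -6.7 -16.7 7 0 0 36;8.5 -6.7 -16.7 7 0 0 36;8.5 -6.7 -16.7 7 0 0 36"

```text
time: 2.8
ee_pos: [0.5076, -0.0971, 0.2497]
orientation: [[-0.569, 0.822, 0.001], [0.822, 0.569, 0.001], [0.0, 0.001, -1.0]]
ft_force: [0.6, 0.8, 1.1]
width: 0.0847
```

```bash
python3 - <<'E'
from h import *
s,im=snap('wrist','w2.png'); print(s['time'],s['ee_pos'],np.round(s['orientation'],3),s['joint_pos'])
cv2.imwrite('pics/w2b.png',cv2.resize(im[:,:,::-1],(800,600),interpolation=cv2.INTER_CUBIC))
np.save('s2.npy',s,allow_pickle=True)
E
```

```text
2.8 [ 0.50762197 -0.09710971  0.24965296] [[-0.569  0.822  0.001]
 [ 0.822  0.569  0.001]
 [ 0.     0.001 -1.   ]] [-0.07702851  0.40939049  0.32178746  1.79818575 -0.1554582   0.95793904
  0.91459914]
```

View pics/w2b.png

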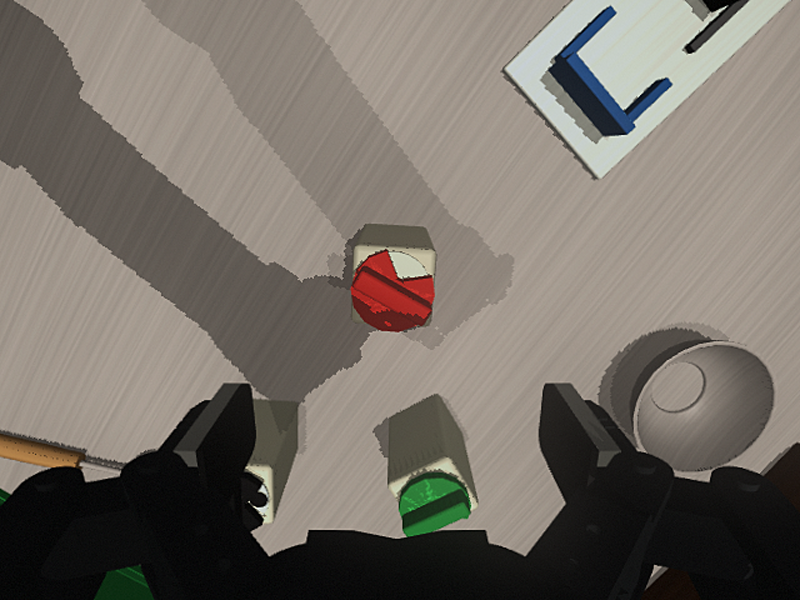

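```bash
python3 - <<'E'
from h import *
s=np.load('s2.npy',allow_pickle=True).item()
q=lambda l:np.array(l)*.8
R=np.array(s['orientation']);t=np.array(s['ee_pos'])
f=lambda l,z:np.round((pix2w('wrist',q(l),z,s)-t)@R*1000,1)
print('top corners',f([(354,246),(436,248),(434,326),(352,322)],.098))
print('foot',f([(364,225),(430,225)],0)); print('cap',f([(393,290)],.104))
print('bar',f([(363,268),(430,308)],.122))
E
```

```text
top corners [[ 21.2 -25.8 151.6]
 [ 20.   22.3 151.7]
 [-28.6  22.2 151.7]
 [-26.  -28.2 151.6]]
foot [[ 19.9 -26.2 249.6]
 [ 19.9  25.2 249.7]]
cap [[ -4.   -3.  145.6]]
bar [[ 13.4 -19.1 127.6]
 [ -9.4  17.8 127.7]]
```

Call:
carry_out:
  deltas: "8.5 -0.4 -0.2 3 0 0 0;8.5 -0.4 -0.2 7 0 0 0;8.5 -0.4 -0.2 11 0 0 0;8.5 -0.4 -0.2 14.5 0 0 0;8.5 -0.4 -0.2 16.6 0 0 0;8.5 -0.4 -0.2 17.3 0 0 0;6 -0.4 -0.2 17.3 0 0 0;4.8 -0.4 -0.2 17.3 0 0 0;4.8 -0.4 -0.2 17.3 0 0 0;4.8 -0.4 -0.2 17.3 0 0 0"
  newtons: 28

```text
time: 4.1
ee_pos: [0.5086, -0.1028, 0.0775]
orientation: [[-0.568, 0.823, 0.002], [0.823, 0.568, -0.0], [-0.002, 0.002, -1.0]]
ft_force: [-2.2, 0.4, 5.9]
width: 0.0499
```

Call:
carry_out:
  deltas: "4.8 0 0 -0.5 0 0 0;4.8 0 0 -3 0 0 0;4.8 0 0 -6.5 0 0 0;4.8 1.5 1.7 -10 0 0 8;4.8 3.5 4 -10 0 0 17;4.8 5.5 6.4 -10 0 0 27;4.8 7.2 8.4 -10 0 0 37;4.8 8.3 9.7 -10 0 0 43;4.8 8.7 10.1 -10 0 0 45.5;4.8 8.7 10.1 -10 0 0 45.5"

```text
time: 5.35
ee_pos: [0.541, 0.0274, 0.1758]
orientation: [[0.187, 0.982, -0.002], [0.982, -0.187, 0.0], [-0.0, -0.002, -1.0]]
ft_force: [-0.1, -1.2, -1.7]
width: 0.0505
```

```bash
python3 - <<'E'
from h import *
for _ in range(4): optics.camera('wrist')
s,im=snap('wrist','w3.png'); print(s['time'],s['ee_pos'],np.round(s['orientation'],3),s['width'],s['ft_force'])
cv2.imwrite('pics/w3b.png',cv2.resize(im[:,:,::-1],(800,600),interpolation=cv2.INTER_CUBIC))
np.save('s3.npy',s,allow_pickle=True)
E
```

```text
5.55 [0.54130629 0.02565971 0.17630664] [[ 0.19   0.982 -0.   ]
 [ 0.982 -0.19  -0.   ]
 [-0.    -0.    -1.   ]] 0.05057793359067321 [-0.7200687   0.20103778 -2.11197863]
```

View pics/w3b.png

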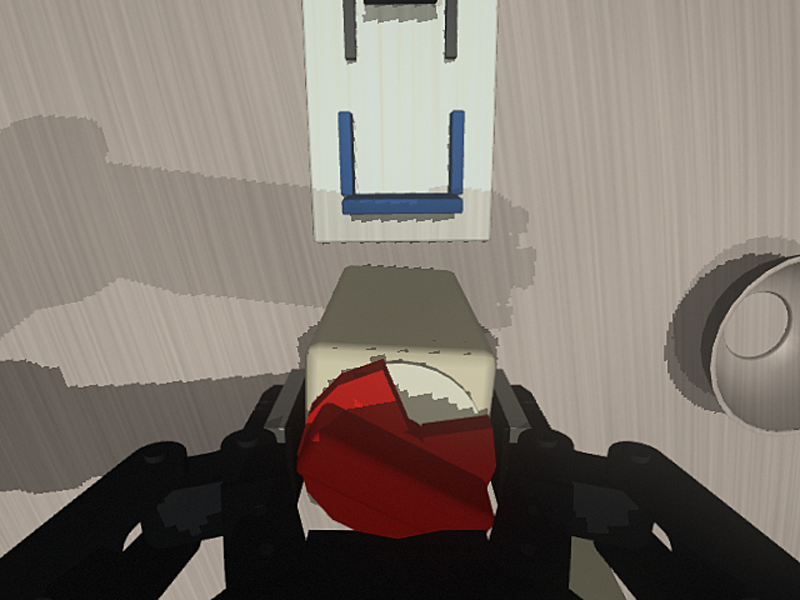

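```bash
python3 - <<'E'
from h import *
s=np.load('s3.npy',allow_pickle=True).item()
q=lambda l:np.array(l)*.8
R=np.array(s['orientation']);t=np.array(s['ee_pos'])
f=lambda l,z:np.round((pix2w('wrist',q(l),z,s)-t)@R*1000,1)[:,:2]
print('inner walls',f([(353,112),(451,112),(355,192),(450,192)],.024))
print('outer walls',f([(339,113),(464,111)],.024))
print('base end',f([(316,241),(490,241)],.008),'base sides',f([(304,1),(497,1)],.008))
print('back wall top: front L,R, rear L,R',f([(343,197),(462,196),(343,214),(462,213)],.048))
zf=t[2]-.077
print('shaker top edge',f([(308,347),(494,350)],zf+.098),'foot',f([(347,266),(452,270)],zf))
E
```

```text
inner walls [[ 95.1 -24.8]
 [ 95.1  29.1]
 [ 51.6 -24.6]
 [ 51.6  29.7]]
outer walls [[ 94.6 -32.5]
 [ 95.7  36.2]]
base end [[ 20.7 -50.8]
 [ 20.7  57.1]] base sides [[155.9 -52.3]
 [156.   55. ]]
back wall top: front L,R, rear L,R [[ 50.8 -29. ]
 [ 51.3  33.5]
 [ 41.9 -29.3]
 [ 42.4  33.8]]
shaker top edge [[ 26.5 -22.9]
 [ 25.7  23.3]] foot [[ 25.2 -22.7]
 [ 23.4  23.5]]
```

Call:
carry_out:
  deltas: "4.8 2.5 0.1 0 0 0 0;4.8 5.5 0.15 0 0 0 -0.5;4.8 8 0.2 0 0 0 -0.5;4.8 8.7 0.2 0 0 0 -0.5;4.8 8.7 0.2 1 0 0 -0.5;4.8 8.7 0.2 3 0 0 -0.5;4.8 8.7 0.2 5.5 0 0 -0.5;4.8 8.7 0.2 7.3 0 0 -0.5;4.8 8.7 0.2 8.2 0 0 -0.5;4.8 8.7 0.2 8.4 0 0 -0.5"

```text
time: 6.85
ee_pos: [0.56, 0.1108, 0.0919]
orientation: [[0.181, 0.983, -0.001], [0.983, -0.181, -0.0], [-0.001, -0.0, -1.0]]
ft_force: [0.4, -0.9, -3.0]
width: 0.05
```

```bash
python3 - <<'E'
from h import *
for _ in range(2): optics.camera('wrist')
s,im=snap('wrist','w4.png'); print(s['time'],s['ee_pos'],np.round(s['orientation'],3),s['width'],s['ft_force'])
cv2.imwrite('pics/w4b.png',cv2.resize(im[:,:,::-1],(800,600),interpolation=cv2.INTER_CUBIC))
E
```

```text
6.95 [0.56042088 0.11119646 0.09264739] [[ 0.181  0.983  0.001]
 [ 0.983 -0.181 -0.   ]
 [ 0.     0.001 -1.   ]] 0.0501711450011347 [-0.20317914 -0.2746585  -1.94921303]
```

View pics/w4b.png

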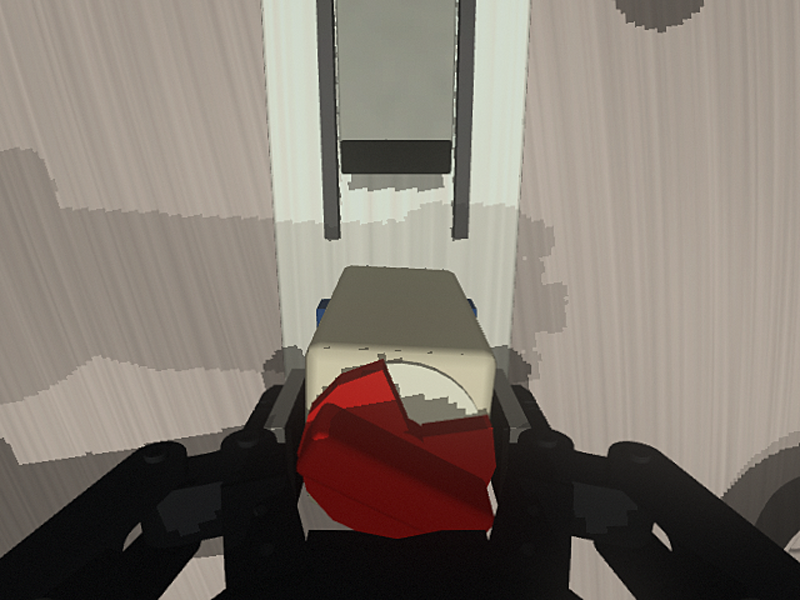

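The shaker sits symmetrically between the blue walls (blue showing at 323 and 472 px), with no contact force. Lowering the last millimetres now.

Call:
carry_out:
  deltas: "4.8 0 0 0.1 0 0 0;4.8 0 0 0.2 0 0 0;4.8 0 0 0.3 0 0 0;4.8 0 0 0.4 0 0 0;4.8 0 0 0.5 0 0 0;4.8 0 0 0.55 0 0 0;4.8 0 0 0.6 0 0 0;4.8 0 0 0.6 0 0 0;4.8 0 0 0.6 0 0 0;4.8 0 0 0.6 0 0 0"

```text
time: 8.25
ee_pos: [0.5601, 0.1114, 0.0863]
orientation: [[0.181, 0.984, 0.0], [0.984, -0.181, -0.0], [-0.0, 0.0, -1.0]]
ft_force: [-0.3, 0.1, -1.3]
width: 0.0503
```

Call:
carry_out:
  deltas: "4.8 0 0 0.03 0 0 0;4.8 0 0 0.06 0 0 0;4.8 0 0 0.09 0 0 0;4.8 0 0 0.12 0 0 0;4.8 0 0 0.12 0 0 0;4.8 0 0 0.12 0 0 0;4.8 0 0 0.12 0 0 0;4.8 0 0 0.12 0 0 0;4.8 0 0 0.12 0 0 0;4.8 0 0 0.12 0 0 0"

```text
time: 9.5
ee_pos: [0.56, 0.1114, 0.0857]
orientation: [[0.181, 0.984, 0.0], [0.984, -0.181, 0.0], [0.0, 0.0, -1.0]]
ft_force: [-2.4, -0.3, 5.0]
width: 0.0503
```

Call:
carry_out:
  deltas: "5.5 0 0 0.05 0 0 0;6.2 0 0 0 0 0 0;7 0 0 0 0 0 0;7.8 0 0 0 0 0 0;8.3 0 0 0 0 0 0;8.3 0 0 -0.5 0 0 0;8.3 0 0 -2.5 0 0 0;8.3 0 0 -5.5 0 0 0;8.3 0 0 -8.5 0 0 0;8.3 0 0 -11 0 0 0"

```text
time: 10.75
ee_pos: [0.5602, 0.1113, 0.1967]
orientation: [[0.181, 0.984, 0.001], [0.984, -0.181, 0.0], [0.0, 0.001, -1.0]]
ft_force: [0.9, 0.6, -0.2]
width: 0.0833
```

```bash
python3 - <<'E'
from h import *
for _ in range(4): optics.camera('wrist')
s,im=snap('wrist','w5.png'); print(s['time'],s['ee_pos'],np.round(s['orientation'],3),s['width'],s['ft_force'],s['joint_pos'])
cv2.imwrite('pics/w5b.png',cv2.resize(im[:,:,::-1],(800,600),interpolation=cv2.INTER_CUBIC))
np.save('s5.npy',s,allow_pickle=True)
E
```

```text
10.95 [0.5598888  0.11151368 0.19527084] [[ 0.181  0.984  0.   ]
 [ 0.984 -0.181  0.   ]
 [ 0.     0.    -1.   ]] 0.08326795708658163 [-0.83835321 -0.2361915   0.25538373] [-0.58031178  0.58990884  0.55386479  1.72789572 -0.37400525  0.93033251
 -0.05694238]
```

View pics/w5b.png

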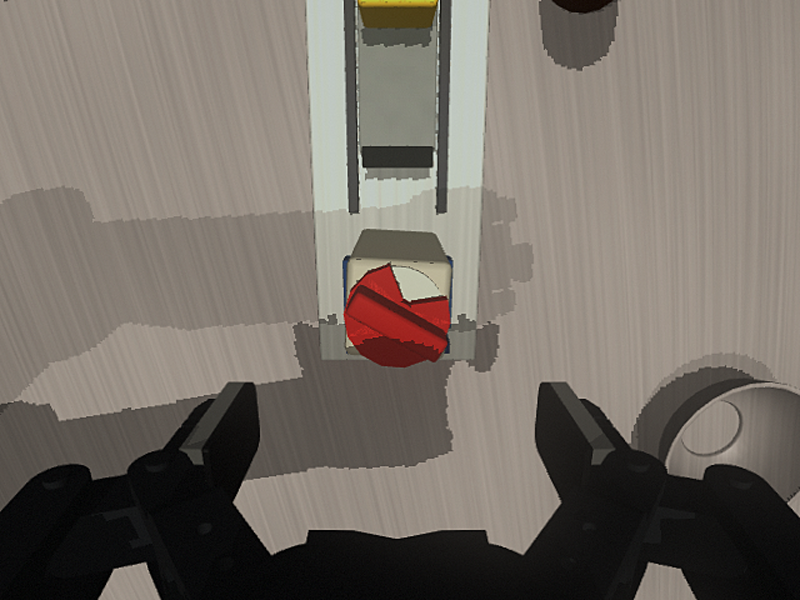

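```bash
python3 - <<'E'
from h import *
q=lambda l:np.array(l)*.8
s=np.load('s1.npy',allow_pickle=True).item()
s5=np.load('s5.npy',allow_pickle=True).item()
R=np.array(s5['orientation']);t=np.array(s5['ee_pos'])
f=lambda l,z,s:np.round((pix2w('wrist',q(l),z,s)-t)@R*1000,1)[:,:2]
print('mill base (w1)',f([(640,340),(660,352)],0.03,s), 'mill top', f([(755,460)],.18,s))
print('handle w1 top corners',f([(611,240),(634,247),(649,293),(634,294)],.064,s))
print('handle w5 as top / bottom edge',f([(397,10),(397,24),(397,28)],.064,s5),f([(397,28)],.02,s5))
print('pad w5 as top z.044 rows147,168; bottom z.01',f([(397,147),(397,168)],.044,s5),f([(397,168)],.01,s5))
print('shaker top edge',f([(348,258),(450,261)],.106,s5),'foot',f([(364,230),(440,234)],.008,s5),'base end',f([(321,359),(474,359)],.008,s5))
print('bar ends',f([(357,290),(446,344)],.130,s5))
E
```

```text
mill base (w1) [[163.3  76.6]
 [182.4  92.3]] mill top [[173.1 107.8]]
handle w1 top corners [[125.9 -30.6]
 [144.5 -21.8]
 [156.1  19.4]
 [143.3  18.2]]
handle w5 as top / bottom edge [[141.3  -0.6]
 [134.9  -0.6]
 [133.1  -0.6]] [[143.1  -0.6]]
pad w5 as top z.044 rows147,168; bottom z.01 [[76.4 -0.6]
 [65.  -0.6]] [[64.1 -0.6]]
shaker top edge [[ 26.2 -23.3]
 [ 24.8  23.9]] foot [[ 24.6 -22.2]
 [ 22.   27.6]] base end [[-66.6 -54.4]
 [-66.7  53.9]]
bar ends [[ 17.5 -17.5]
 [ -6.9  20.6]]
```

Call:
carry_out:
  deltas: "6 2 0 0 0 0 0;3 6 0 0 0 0 0;0 10 0 0 0 0 0;0 14 0 0 0 0 0;0 17.8 0 0 0 0 0;0 17.8 0 0 0 0 0;0 17.8 0 4 0 0 0;0 17.8 0 9 0 0 0;0 17.8 0 13 0 0 0;0 17.8 0 14.3 0 0 0"
  newtons: 20

```text
time: 12.25
ee_pos: [0.5898, 0.2859, 0.0486]
orientation: [[0.181, 0.983, -0.006], [0.983, -0.181, -0.003], [-0.004, -0.006, -1.0]]
ft_force: [0.1, 1.0, -0.3]
width: 0.0002
```

Call:
carry_out:
  deltas: "0 -0.2 0 0 0 0 0;0 -0.5 0 0 0 0 0;0 -1 0 0 0 0 0;0 -1.5 0 0 0 0 0;0 -2 0 0 0 0 0;0 -2.5 0 0 0 0 0;0 -3 0 0 0 0 0;0 -3.3 0 0 0 0 0;0 -3.5 0 0 0 0 0;0 -3.5 0 0 0 0 0"

```text
time: 13.5
ee_pos: [0.5856, 0.2516, 0.0519]
orientation: [[0.181, 0.983, -0.001], [0.983, -0.181, -0.001], [-0.001, -0.001, -1.0]]
ft_force: [1.3, 0.8, 1.2]
width: -0.0
```

```bash
python3 - <<'E'
from h import *
for _ in range(2): optics.camera('wrist')
s,im=snap('wrist','w6.png'); print(s['time'],s['ee_pos'],np.round(s['orientation'],3),s['width'],s['ft_force'],s['joint_pos'])
cv2.imwrite('pics/w6b.png',cv2.resize(im[:,:,::-1],(800,600),interpolation=cv2.INTER_CUBIC))
E
```

```text
13.6 [0.58537444 0.2515699  0.05169563] [[ 0.181  0.984 -0.001]
 [ 0.984 -0.181 -0.001]
 [-0.001 -0.001 -1.   ]] -5.333017168239059e-05 [ 0.29403556  1.83938889 -0.21230056] [-0.6980909   0.85562153  0.45372649  1.64437775 -0.49972946  0.76111374
 -0.19335982]
```

View pics/w6b.png

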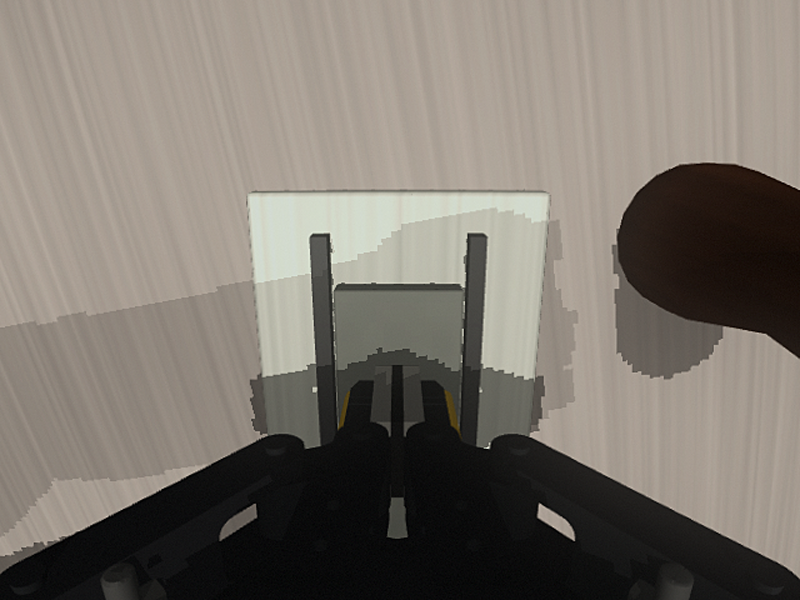

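Call:
carry_out:
  deltas: "0 -0.3 0 0 0 0 0;0 -0.6 0 0 0 0 0;0 -0.9 0 0 0 0 0;0 -1.2 0 0 0 0 0;0 -1.4 0 0 0 0 0;0 -1.6 0 0 0 0 0;0 -1.8 0 0 0 0 0;0 -2 0 0 0 0 0;0 -2.2 0 0 0 0 0;0 -2.2 0 0 0 0 0"

```text
time: 14.9
ee_pos: [0.5816, 0.23, 0.0521]
orientation: [[0.181, 0.983, -0.001], [0.983, -0.181, -0.0], [-0.001, -0.001, -1.0]]
ft_force: [-0.4, 2.2, -1.7]
width: 0.0004
```

Call:
carry_out:
  deltas: "0 -0.05 0 0 0 0 0;0 -0.1 0 0 0 0 0;0 -0.15 0 0 0 0 0;0 -0.2 0 0 0 0 0;0 -0.25 0 0 0 0 0;0 -0.3 0 0 0 0 0;0 -0.35 0 0 0 0 0;0 -0.4 0 0 0 0 0;0 -0.4 0 0 0 0 0;0 -0.4 0 0 0 0 0"

```text
time: 16.15
ee_pos: [0.581, 0.2264, 0.0521]
orientation: [[0.181, 0.984, -0.0], [0.984, -0.181, -0.0], [-0.0, -0.0, -1.0]]
ft_force: [-1.3, 4.5, -0.2]
width: -0.0001
```

Call:
carry_out:
  deltas: "0 -0.03 0 0 0 0 0;0 -0.06 0 0 0 0 0;0 -0.09 0 0 0 0 0;0 -0.12 0 0 0 0 0;0 -0.15 0 0 0 0 0;0 -0.18 0 0 0 0 0;0 -0.2 0 0 0 0 0;0 -0.2 0 0 0 0 0;0 -0.2 0 0 0 0 0;0 -0.2 0 0 0 0 0"

```text
time: 17.4
ee_pos: [0.5808, 0.2244, 0.0521]
orientation: [[0.181, 0.984, 0.0], [0.984, -0.181, -0.0], [-0.0, 0.0, -1.0]]
ft_force: [-1.9, 4.0, 1.5]
width: 0.0002
```

Force is unchanged, so the shaker is still sliding or only just touching. A bit further.

Call:
carry_out:
  deltas: "0 -0.03 0 0 0 0 0;0 -0.06 0 0 0 0 0;0 -0.09 0 0 0 0 0;0 -0.12 0 0 0 0 0;0 -0.15 0 0 0 0 0;0 -0.18 0 0 0 0 0;0 -0.2 0 0 0 0 0;0 -0.2 0 0 0 0 0;0 -0.2 0 0 0 0 0;0 -0.2 0 0 0 0 0"

```text
time: 18.65
ee_pos: [0.5807, 0.2237, 0.0521]
orientation: [[0.18, 0.984, 0.001], [0.984, -0.18, 0.001], [0.002, 0.0, -1.0]]
ft_force: [-2.3, 5.5, 0.2]
width: -0.0003
```

Call:
carry_out:
  deltas: "0 -0.03 0 0 0 0 0;0 -0.06 0 0 0 0 0;0 -0.09 0 0 0 0 0;0 -0.12 0 0 0 0 0;0 -0.15 0 0 0 0 0;0 -0.15 0 0 0 0 0;0 -0.15 0 0 0 0 0;0 -0.15 0 0 0 0 0;0 -0.15 0 0 0 0 0;0 -0.15 0 0 0 0 0"

```text
time: 19.9
ee_pos: [0.5806, 0.2232, 0.0521]
orientation: [[0.179, 0.984, 0.001], [0.984, -0.179, 0.003], [0.003, 0.001, -1.0]]
ft_force: [-1.0, 6.6, -1.0]
width: -0.0
```

```bash
python3 - <<'E'
from h import *
F=[];P=[]
for _ in range(5):
    optics.camera('wrist');s=monitor.observe();F.append(s['ft_force']);P.append(s['ee_pos'])
print(np.mean(F,0),np.mean(P,0))
E
```

```text
[-1.29296052  7.00466138 -0.27746911] [0.58057043 0.22316079 0.05214663]
```

Call:
carry_out:
  deltas: "0 0.5 0 0 0 0 0;0 2 0 0 0 0 0;0 2 0 -3 0 0 0;0 2 0 -8 0 0 0;0 2 0 -13 0 0 0;0 0 0 -17 0 0 0;2 -4 0 -17 0 0 -10;4 -8 0 -17 0 0 -20;5 -11 0 -17 0 0 -30;5 -12.3 0 -17 0 0 -40"

```text
time: 21.4
ee_pos: [0.5585, 0.096, 0.2226]
orientation: [[-0.494, 0.869, 0.002], [0.869, 0.494, -0.003], [-0.004, -0.0, -1.0]]
ft_force: [-0.4, 0.0, 0.7]
width: 0.0496
```

Call:
carry_out:
  deltas: "5 0 0 0 0 0 -8;5 0 0 0 0 0 -17;5 0 0 0 0 0 -17;5 0 0 0 0 0 -17;5 0 0 0 0 0 -17;5 0 0 0 0 0 -17;5 0 0 0 0 0 -17;5 0 0 0 0 0 -17;5 0 0 0 0 0 -17;5 0 0 0 0 0 -17"

```text
time: 22.65
ee_pos: [0.558, 0.1001, 0.2221]
orientation: [[-0.726, 0.687, -0.0], [0.687, 0.726, -0.0], [-0.0, -0.0, -1.0]]
ft_force: [-0.1, -0.4, -0.4]
width: 0.0501
```

```bash
python3 - <<'E'
from h import *
s,im=snap('wrist','w7.png'); print(s['time'],s['ee_pos'],np.round(s['orientation'],3),s['width'],s['ft_force'],s['joint_pos'])
cv2.imwrite('pics/w7b.png',cv2.resize(im[:,:,::-1],(800,600),interpolation=cv2.INTER_CUBIC))
np.save('s7.npy',s,allow_pickle=True)
E
```

```text
22.65 [0.55795227 0.10008967 0.22210607] [[-0.726  0.687 -0.   ]
 [ 0.687  0.726 -0.   ]
 [-0.    -0.    -1.   ]] 0.05013041964816232 [-0.06787416 -0.37064996 -0.40622489] [-0.40715823  0.51480721  0.2958351   1.7006497  -0.17704702  0.95243171
  0.76860351]
```

View pics/w7b.png

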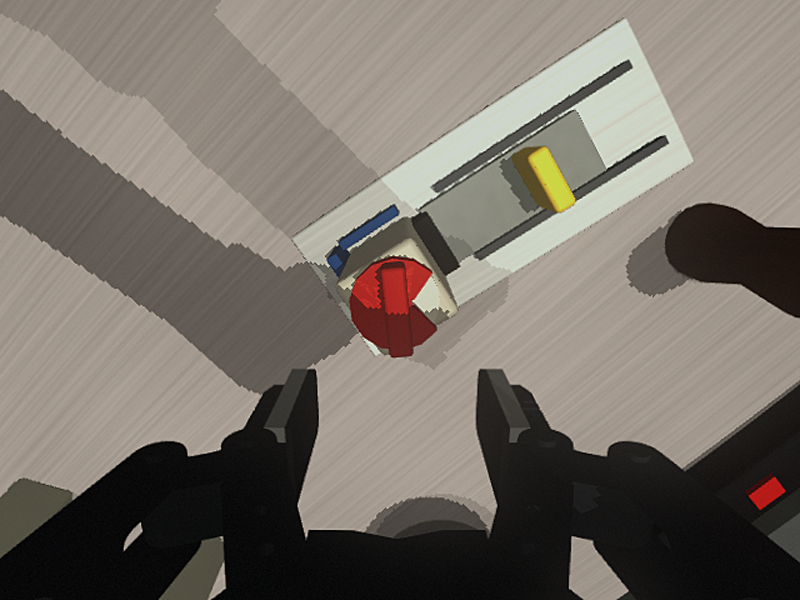

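```bash
python3 - <<'E'
from h import *
q=lambda l:np.array(l)*.8
s=np.load('s7.npy',allow_pickle=True).item()
R=np.array(s['orientation']);t=np.array(s['ee_pos'])
f=lambda l,z:np.round((pix2w('wrist',q(l),z,s)-t)@R*1000,1)[:,:2]
b=f([(382,265),(402,262),(412,354),(388,357)],.130); print('bar corners',b,b.mean(0))
print('cap',f([(394,302)],.116),'body top edge towards pad',f([(405,238),(457,309)],.106), 'TCP yaw y',np.degrees(np.arctan2(R[1,1],R[0,1])))
e=f([(625,18),(693,160),(296,236)],.008);print(e,'yaw x edge',np.degrees(np.arctan2(*(e[1]-e[0])[::-1])))
E
```

```text
bar corners [[ 23.1  -7.6]
 [ 24.5   1.8]
 [-22.    6.9]
 [-23.6  -5. ]] [ 0.5   -0.975]
cap [[ 0.7 -2.1]] body top edge towards pad [[31.9  3.6]
 [-6.2 31.5]] TCP yaw y 46.58743469961941
[[161.4 148.1]
 [ 71.9 206.8]
 [ 17.3 -72.5]] yaw x edge 146.74049643578405
```

Call:
carry_out:
  deltas: "5 0 -0.1 2 0 0 -4.7;5 0 -0.1 5 0 0 -4.7;5 0 -0.1 7.5 0 0 -4.7;5 0 -0.1 9 0 0 -4.7;5 0 -0.1 9.5 0 0 -4.7;4 0 -0.1 9.5 0 0 -4.7;3 0 -0.1 9.5 0 0 -4.7;2 0 -0.1 9.5 0 0 -4.7;1.4 0 -0.1 9.5 0 0 -4.7;1.4 0 -0.1 9.5 0 0 -4.7"
  newtons: 20

```text
time: 23.95
ee_pos: [0.5573, 0.0994, 0.1273]
orientation: [[-0.78, 0.625, 0.0], [0.625, 0.78, 0.0], [-0.0, 0.0, -1.0]]
ft_force: [-0.1, 0.1, -0.1]
width: 0.0138
```

Call:
carry_out:
  deltas: "1.3 0 0 0 0 0 0;1.2 0 0 0 0 0 0;1.1 0 0 0 0 0 0;1 0 0 0 0 0 0;1 0 0 0 0 0 0;1 0 0 0 0 0 0;1 0 0 0 0 0 0;1 0 0 0 0 0 0;1 0 0 0 0 0 0;1 0 0 0 0 0 0"

```text
time: 25.2
ee_pos: [0.5577, 0.0999, 0.1274]
orientation: [[-0.78, 0.625, 0.001], [0.625, 0.78, 0.001], [-0.0, 0.001, -1.0]]
ft_force: [1.4, 3.5, 2.1]
width: 0.0116
```

Call:
carry_out:
  deltas: "1 0 0 0 0 0 4;1 0 0 0 0 0 10;1 0 0 0 0 0 17;1 0 0 0 0 0 24;1 0 0 0 0 0 31;1 0 0 0 0 0 38;1 0 0 0 0 0 45;1 0 0 0 0 0 52;1 0 0 0 0 0 58;1 0 0 0 0 0 61.5"

```text
time: 26.45
ee_pos: [0.5587, 0.1003, 0.1275]
orientation: [[0.179, 0.984, 0.003], [0.984, -0.179, 0.001], [0.002, 0.003, -1.0]]
ft_force: [3.6, 4.4, 1.5]
width: 0.0115
```

Call:
carry_out:
  deltas: "1 0 0 0 0 0 0;1 0 0 0 0 0 0;1.5 0 0 0 0 0 0;2 0 0 0 0 0 0;3 0 0 0 0 0 0;4 0 0 0 0 0 0;5 0 0 -1 0 0 0;5 0 0 -4 0 0 0;5 0 0 -7.5 0 0 0;5 0 0 -11 0 0 0"

```text
time: 27.7
ee_pos: [0.5572, 0.0992, 0.2388]
orientation: [[0.178, 0.984, 0.0], [0.984, -0.178, -0.0], [-0.0, 0.0, -1.0]]
ft_force: [0.2, 0.2, -1.4]
width: 0.0498
```

```bash
python3 - <<'E'
from h import *
for _ in range(4): optics.camera('wrist')
s,im=snap('wrist','w8.png'); print(s['time'],s['ee_pos'],np.round(s['orientation'],3),s['width'],s['ft_force'])
cv2.imwrite('pics/w8b.png',cv2.resize(im[:,:,::-1],(800,600),interpolation=cv2.INTER_CUBIC))
np.save('s8.npy',s,allow_pickle=True)
E
```

```text
27.9 [0.55733985 0.09935558 0.23804808] [[ 0.177  0.984  0.001]
 [ 0.984 -0.177  0.001]
 [ 0.001  0.001 -1.   ]] 0.050051502021124246 [-0.40388287  0.64036044 -0.33662464]
```

View pics/w8b.png

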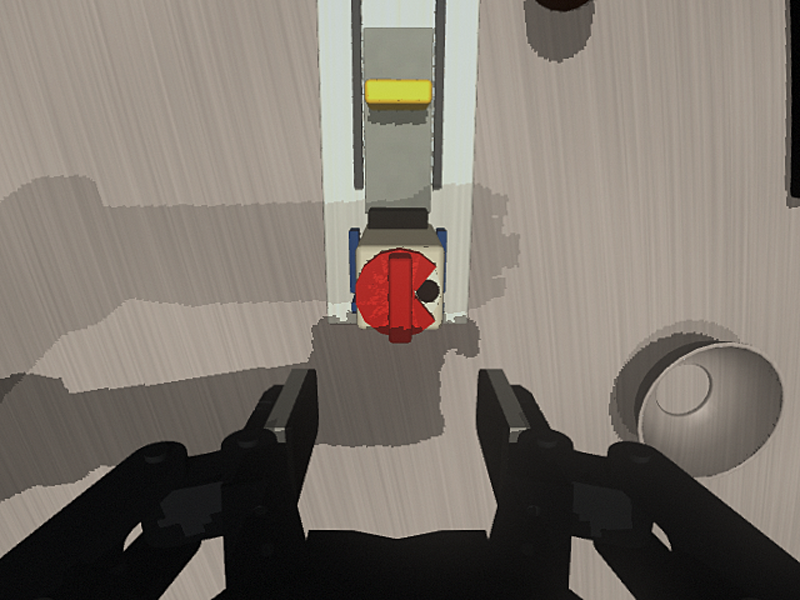

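```bash
python3 - <<'E'
from h import *
q=lambda l:np.array(l)*.8
s=np.load('s8.npy',allow_pickle=True).item()
R=np.array(s['orientation']);t=np.array(s['ee_pos'])
f=lambda l,z:np.round((pix2w('wrist',q(l),z,s)-t)@R*1000,1)[:,:2]
print('base end',f([(330,323),(468,321)],.008),'handle top',f([(398,81),(398,102)],.064),'hole',f([(428,291)],.106),'bar',f([(400,255),(400,333)],.130),'front top edge',f([(358,247),(443,247)],.106),'pad top front',f([(399,228)],.044))
E
```

```text
base end [[-54.6 -53. ]
 [-53.   55. ]] handle top [[114.1  -0. ]
 [102.4  -0. ]] hole [[-1.5 16.7]] bar [[ 23.8   0.8]
 [-17.6   0.9]] front top edge [[ 23.5 -22. ]
 [ 23.5  24.5]] pad top front [[24.9  0.8]]
```

```bash
python3 -c "
from cell import arm
print(arm.hand_in())"
```

```text
the job is handed in; nothing more can be done
None
```

I moved the red-capped shaker into the refill stand, clamped it and turned its cap over the fill hole. The job is handed in at about 28 s of the 64 s allowed. The hand-in gives no verdict, so what follows comes from my own checks.

- **Set down:** I held the shaker with 28 N and lowered it until contact showed about 7 N. I released it about 12 mm short of the back wall.
- **Clamp:** I pushed the clamp by its handle with closed fingers until the force at the wrist reached about 7 N. About 2 N of that was clamp friction.
- **Cap:** I pinched the bar with 20 N and turned it 61.5° clockwise.

**Last picture:**
- The black hole lies in the cap's opening, about 3° off centre; the limit is 8°.
- The shaker is about 1 mm from its home position.
- The pad is against the shaker. Measured from the handle, its face works out about 3 mm past home, which fits a squeezed spring plus measuring error.
- The gripper was clear above, touching nothing.
- The pepper mill and bowl showed no sign of having been moved. I took no final picture of the other objects to leave alone, but the arm did not go near them.

No checks disagreed beyond 1–2 mm of measuring noise.

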